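Nest the clean steel vessels for storage

ROBOT

A 6-joint arm with a two-finger parallel gripper is mounted at the origin on the work surface. World frame = base frame: x ahead of the robot, y to its left, z up, the work surface at z = 0. Lengths are in mm, angles in rad, forces in N, time in s.
With the tool pointing down it reaches from about 300 to 775 mm from the base axis. Payload 14.6 kg.
Tool frame: the origin (TCP) lies on the centre line of the jaws, within the pads' length; the fingertips stand ahead of it and the grasp point (between the pads) is the TCP (manip.tip_reach is the z of the fingertips in the tool frame, in mm); z points along the fingers, y is the direction in which the jaws open and shut (so a half turn about z gives the same grasp; the last joint's range is limited). The gripper opens to 94 mm and grips with 3 to 60 N. Pads are 16 mm wide; open, the fingers measure 119 mm over their backs; the gripper's body (75 mm by 177 mm) begins 78 mm behind the grasp point.
Start: joints at [1.215, 0.3, 1.521, -0, 1.321, -0.067], TCP at [156.639, 527.213, 224.446] pointing down, gripper open.
Joint ranges: [-3.03, 3.03], [-0.79, 2.21], [0.23, 2.52], [-1.04, 4.18], [0, 3.07], [-2.55, 2.55]. Speed limits (rad/s): [2.22, 2.22, 2.57, 3.14, 3.14, 3.14].

INTERFACE

Orientations are given as [roll, pitch, yaw] about the fixed x, y, z axes, in that order (R = Rz(yaw) Ry(pitch) Rx(roll)).
In Python, from cell import manip, camera, search_frame, masks_of, tip_of gives the robot as it stands.
- The arm moves only by the tool send_rows, never from a script. Its argument "plan" is a list of rows, each an object with "travel": the shift along the tool's x, y, z in mm, a list of three; "delta_rot": the turn, a rotation vector about the tool's x, y, z in degrees, a list of three; "fingers": the gripper's target within -1 to 1 (shut at 1, half-way at 0, fully open at -1). In form: [{"travel": [dx, dy, dz], "delta_rot": [wx, wy, wz], "fingers": fingers}, ...]. A call has 1 to 20 rows; each row shifts and turns the commanded pose from where the row before left it, along the tool's axes as they then stand; what a row does not reach is not made up. A row lasts 1/8 s, in which the tool goes at most 62.5 mm and 10.7 degrees, less where a joint would pass 70% of its speed; a pose out of reach is approached as far as the arm can. A call is refused whole if a number of a shift passes 62.5 or a number of a turn 10.7, either way. A call with a gripper value outside its range is refused whole. The fingers move at their own pace and stop on an object; "grip_force" is the grip in N (left out, the last holds). Time passes only in rows, so rows that do not move let the fingers close. It gives the time, the measured TCP pose, the force and the opening at its end, in the units of the state.
- manip.read_state(): the state, without advancing time (a new reading comes with each control period).
- camera(name): name is "scene" or "top"; returns a dict with "color" (384x512x3 uint8, red, green, blue), "z_map" (384x512 float32, mm along the optical axis (not along the pixel's ray), 0 where there is no reading), "fov_y" (degrees; the focal length in pixels is half the picture's height over the tangent of half this angle, whatever the lens; pixels are square), "cx", "cy" (the principal point, pixels), "world_from_camera" (4x4, takes a point from camera to world coordinates). Camera axes: x right, y up, looking along -z (the intrinsics and any distortion apply to the point x, -y, -z); pixel columns grow to the right and rows downward; lengths in mm; the calibration is good to about 2 mm. A picture is of the moment at which its call begins.
- manip.sign_off(): hands the job in, once; it reports no verdict.
Trained networks look in the newest picture that a camera, given by its name, has taken for a name from the list of things; names that differ only in an ending like _2 or _b are one class to them, and where a whole thing is asked for, a point or a joint stands for the part that bears it (a point fixed in the world has none). Each returns a list of dicts, best first, with "confidence" (0 to 1); they miss things now and then, are a little off and sometimes report something else, mostly with a low value. They report only what shows in the picture. A call takes as long as a camera call. They do not tell look-alikes from the thing itself.
- search_frame(name, camera): "at" ([x, y, z] in mm, in the coordinates of the camera as it stood for that picture, good to about 4 mm: the middle of the surface that is visible of it).
- masks_of(name, camera): "region" (384x512 bool, what is visible of it).
- tip_of(name, camera): "at" ([x, y, z] in mm, in the coordinates of the camera as it stood for that picture, good to about 4 mm: a listed point, or the origin of a listed thing).
The state is a dict: "clock": time; "joints": joint angles; "qd": joint speeds; "effort": joint torques, N m; "eef_pos": TCP position; "eef_rot": TCP orientation; "wrist_force": force on the tool from outside, world axes, zero at the start; "moment": the same for the moment, N m; "finger_gap": finger opening in mm.
Only numpy, scipy, OpenCV 4.12 (cv2) and the standard library are available. Lean on these libraries where they do the work, as an engineer would, in place of code of your own. Each camera call takes 0.05 s, during which the arm holds its last target. There are 200 camera calls.

TASK

The three clean stainless-steel vessels are to go back to the cupboard as one nest: stand the medium dish upright inside the big dish and the small tall beaker upright inside the medium dish, each right down on the floor of the one that holds it. Leave the big dish about where it stands, set the vessels down rather than dropping them in, and do not disturb anything else on the bench.

Things in the scene. Friction and masses are not known exactly. Their poses are not given: they have to be found in the camera images.
- big_dish: the big round flat-bottomed stainless-steel dish, open at the top, straight upright walls, 150 mm outside diameter, 55 mm high, wall 3 mm, floor 3 mm thick (inside diameter 144 mm, inner floor 3 mm above the bench), about 0.42 kg, stands loose on the bench; origin at the centre of its underside, z up through its mouth. Any of the three vessels may stand in the left, middle or right place
- mid_dish: the medium round flat-bottomed stainless-steel dish, open at the top, straight walls, 66 mm outside diameter, 50 mm high, wall 3 mm, floor 3 mm thick (inside diameter 60 mm), about 0.13 kg, loose; origin at the centre of its underside, z up through its mouth
- tall_beaker: the small stainless-steel beaker, tall and narrow, open at the top, straight walls, 42 mm outside diameter, 95 mm high, wall 3 mm, floor 3 mm thick, about 0.10 kg, loose; origin at the centre of its underside, z up through its mouth
- reagent_jar: bystander: small closed white jar with an orange cap, 42 mm diameter, 50 mm high, loose, stands between the left and middle places; origin at the centre of its underside
- slide_box: bystander: white lidded slide box, 83 x 35 x 34 mm high, loose, lies between the middle and right places; origin at the centre of its underside, x along its length
- marker: bystander: red marker pen with a black cap, 130 mm long, 13 mm thick, loose, lies on the robot's side of the vessels; origin on the bench under its middle, x along it to the cap
- screwdriver: bystander: screwdriver, 170 mm long, about 30 mm thick, loose, lies on the robot's side of the vessels; origin on the bench under it, x along it to the tip
- crystal_tray: bystander: flat white 24-well tray, 127 x 85 x 16 mm high, loose, lies beyond the vessels; origin at the centre of its underside, x along its length
- mug: bystander: white mug with a handle, 80 mm diameter, 90 mm high, loose, stands beyond the vessels; origin at the centre of its underside, the handle to its +y
- wash_bottle: bystander: white wash bottle with a blue cap and a bent spout, 64 mm diameter, 195 mm high in all, loose, stands beyond the vessels to the right; origin at the centre of its underside, the spout to its -x
Not all that is in view belongs to the job. What is shaped like the mid_dish but blue, green or yellow is not meant.

How it is judged (in metres and radians):
At the end, for the whole second after the job is handed in: Big dish upright on the bench within 50 mm of its start; medium dish upright in it and tall beaker upright in the medium dish, each with its underside within 5 mm of the floor that carries it; upright means within 0.1 rad; all released and at rest (z of mid_dish in the frame of big_dish between -0.002 and 0.008 m and horizontal distance between mid_dish and big_dish below 0.042 m and z of tall_beaker in the frame of mid_dish between -0.002 and 0.008 m and horizontal distance between tall_beaker and mid_dish below 0.012 m and angle between each of big_dish, mid_dish, tall_beaker's own z axis and vertical below 0.1 rad and height (world z) of big_dish below 0.005 m and distance of big_dish from where it was at the start of the episode below 0.05 m and linear speed of each of mid_dish, tall_beaker, big_dish below 0.02 m/s); the robot touches nothing.
It fails at once if the medium dish is let go over or in the big dish while still more than about 20 mm above its floor (dropped in, or left on the rim) (horizontal distance between mid_dish and big_dish below 0.075 m and z of mid_dish in the frame of big_dish above 0.023 m and contact force between the fingers and mid_dish below 0.05 N).
It fails at once if the tall beaker is let go over or in the medium dish while still more than about 20 mm above its floor (dropped in, or left on the rim) (horizontal distance between tall_beaker and mid_dish below 0.035 m and z of tall_beaker in the frame of mid_dish above 0.023 m and contact force between the fingers and tall_beaker below 0.05 N).
It fails at once if the big dish is pushed more than 50 mm from where it stood (distance of big_dish from where it was at the start of the episode above 0.05 m).
It fails at once if a bystander (jar, slide box, marker, screwdriver, tray, mug, wash bottle) is moved more than 30 mm (distance of any of reagent_jar, slide_box, marker, screwdriver, crystal_tray, mug, wash_bottle from where it was at the start of the episode above 0.03 m).
It also fails if it takes over 70 s, if anything falls off the work surface, if the arm or the gripper's body presses on something with over 40 N, if the wrist force passes 120 N, or if a joint passes its speed limit or range.

## Working session

There is one attempt and no reset: what is moved stays moved. The work goes in short steps, Python scripts to look and compute and a tool call to move; the robot and the scene stay as the last step left them, time stands still between calls to the robot, and variables do not carry over. Pictures are saved under pics/ and viewed, about 8 in all and at most 12, crops included, and the job is handed in when it is done.

Besides the shell and the picture viewer there is one more tool, called after "Emit:" as name(argument=value, ...) on one line, values as JSON. send_rows: Moves the arm, as the interface text tells. Its arguments: {"type":"object","properties":{"plan":{"type":"array"},"grip_force":{"type":"number"}},"required":["plan"]}

```bash
mkdir -p pics; ls; cat > h.py <<'E'
import numpy as np,cv2
from cell import manip,camera,search_frame,masks_of,tip_of
def snap(n,f=None):
    c=camera(n)
    if f: cv2.imwrite('pics/'+f,c['color'][:,:,::-1])
    return c
def cloud(c):
    h,w=c['z_map'].shape; f=h/2/np.tan(np.radians(c['fov_y'])/2)
    u,v=np.meshgrid(np.arange(w),np.arange(h)); z=c['z_map']
    P=np.stack([(u-c['cx'])*z/f,-(v-c['cy'])*z/f,-z,np.ones_like(z)],-1)
    W=P@np.array(c['world_from_camera']).T
    W=W[...,:3].copy(); W[z==0]=np.nan
    return W
def tow(c,p): return (np.array(c['world_from_camera'])@np.append(p,1))[:3]
E
python3 - <<'E'
from h import *
print(manip.read_state(), manip.tip_reach)
for n in('scene','top'):
    c=snap(n,n+'1.png'); print(n,c['fov_y'],c['cx'],c['cy'],{k:v for k,v in c.items() if k not in('color','z_map')})
    for o in ['big_dish','mid_dish','tall_beaker','reagent_jar','slide_box','marker','screwdriver','crystal_tray','mug','wash_bottle']:
        for d in tip_of(o,n): print(o,round(d['confidence'],2),tow(c,d['at']).round())
E
```

```text
pics
{'clock': 0.0, 'joints': array([ 1.21541617e+00,  3.00474481e-01,  1.52154183e+00, -3.94357798e-05,
        1.32069104e+00, -6.65811698e-02]), 'qd': array([-0.0011298 , -0.00123313, -0.00066278,  0.00189215, -0.00209723,
       -0.00129979]), 'effort': array([-4.76944206e-04, -5.31806731e+01, -3.52735698e+01,  7.07880151e-02,
        2.44071818e-02, -8.89574630e-05]), 'eef_pos': array([156.56471141, 527.01171903, 223.90106456]), 'eef_rot': array([-3.14047788e+00, -3.60499008e-05,  2.85280343e+00]), 'wrist_force': array([-0.70091944, -0.58152314, -0.6113428 ]), 'moment': array([ 0.00110124, -0.02726413,  0.02343314]), 'finger_gap': 94.25507754923879} 19.0
scene 56.911781088175005 254.43735771371388 199.42591878988688 {'fov_y': 56.911781088175005, 'cx': 254.43735771371388, 'cy': 199.42591878988688, 'world_from_camera': array([[-5.62124516e-02, -8.05820800e-01,  5.89485368e-01,
         1.14904461e+03],
       [ 9.98320917e-01, -3.70958972e-02,  4.44886712e-02,
         1.70891909e+01],
       [-1.39824080e-02,  5.90996390e-01,  8.06553011e-01,
         8.26089464e+02],
       [ 0.
[... 1015 characters left out ...]
2,  9.97216800e-01,
         8.44213708e+02],
       [ 0.00000000e+00,  0.00000000e+00,  0.00000000e+00,
         1.00000000e+00]])}
big_dish 0.71 [475. 280.   0.]
mid_dish 0.94 [ 582. -300.   -2.]
mid_dish 0.85 [ 479. -257.   -2.]
mid_dish 0.8 [ 380. -332.   -3.]
mid_dish 0.66 [ 482. -378.    2.]
tall_beaker 0.91 [533.  11.  -1.]
reagent_jar 0.54 [600. 143.  -3.]
slide_box 0.9 [ 488. -138.    3.]
slide_box 0.28 [360. 126.  -3.]
marker 0.64 [359. 127.  -2.]
screwdriver 0.72 [534.   8.   2.]
screwdriver 0.71 [ 358. -139.    0.]
screwdriver 0.3 [357. 127.  -0.]
crystal_tray 0.79 [733. 160.  -3.]
mug 0.68 [ 717. -126.   -1.]
wash_bottle 0.86 [ 750. -300.    2.]
wash_bottle 0.33 [731. 157.  -2.]
```

View pics/top1.png

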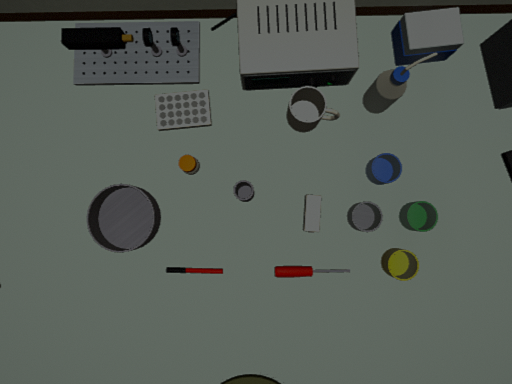

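View pics/scene1.png

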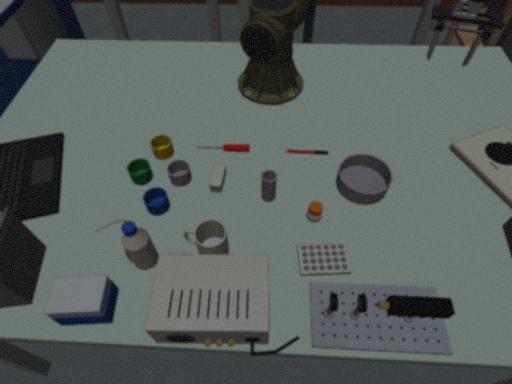

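Candidates for mid_dish in the top picture: grey (364,217), blue (384,169), green (418,217) and yellow (401,264). The description asks for the stainless grey one. Big dish is at (124,217) and the beaker at (244,191). Next I measure the rims and check a close crop.

```bash
cat >> h.py <<'E'
from scipy.optimize import least_squares
def rim(W,xy,R,H,win=8):
    d=np.hypot(W[...,0]-xy[0],W[...,1]-xy[1])
    P=W[(d<R+15)&(abs(W[...,2]-H)<win)]
    if len(P)<8: return None,len(P)
    s=least_squares(lambda q:np.hypot(P[:,0]-q[0],P[:,1]-q[1])-(R-1.5),xy,loss='soft_l1')
    return s.x.round(1),len(P),P[:,2].mean().round(1),np.std(s.fun).round(1)
S=dict(big=((476,281),75,55),mid=((477,-256),33,50),beaker=((532,11),21,95))
E
python3 - <<'E'
from h import *
for n in('top','scene'):
    c=snap(n);W=cloud(c)
    for k,(xy,R,H) in S.items(): print(n,k,rim(W,xy,R,H))
    if n=='top':
        I=c['color'][140:290,210:450,::-1]
        cv2.imwrite('pics/crop.png',cv2.resize(I,None,fx=3,fy=3,interpolation=cv2.INTER_CUBIC))
E
```

```text
top big (array([477.9, 282.6]), 434, np.float64(51.9), np.float64(1.2))
top mid (array([ 479. , -255.2]), 181, np.float64(47.7), np.float64(1.1))
top beaker (array([534.3,  10.8]), 115, np.float64(92.7), np.float64(1.2))
scene big (array([476.7, 282.7]), 318, np.float64(52.7), np.float64(1.3))
scene mid (array([ 477.1, -255.5]), 135, np.float64(47.5), np.float64(1.4))
scene beaker (array([533.3,  10.7]), 89, np.float64(93.0), np.float64(1.2))
```

View pics/crop.png

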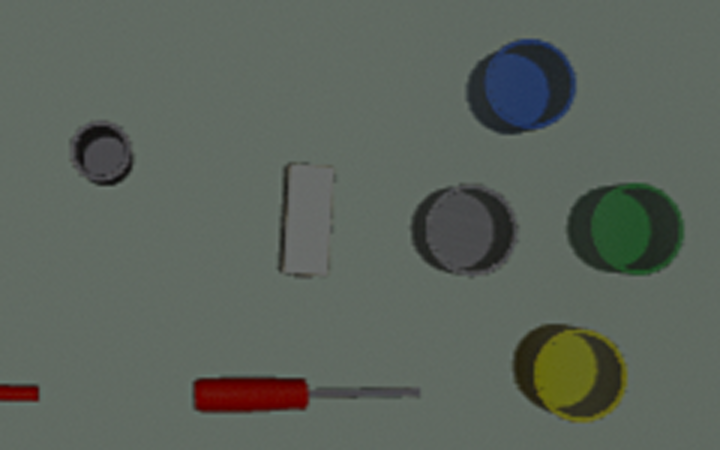

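Only the grey dish (crop 463,230) is plain steel. The other three are coloured decoys. Both cameras agree to within 2 mm: mid (478,-255), beaker (534,11), big (477,283).

Emit:
send_rows(plan=[{"travel": [0,0,0],"delta_rot": [0,0,-8.27],"fingers": -1},{"travel": [0,0,0],"delta_rot": [0,0,-8.27],"fingers": -1},{"travel": [-18,-43.5,0],"delta_rot": [0,0,0],"fingers": -1},{"travel": [-18,-43.5,0],"delta_rot": [0,0,0],"fingers": -1},{"travel": [-18,-43.5,0],"delta_rot": [0,0,0],"fingers": -1},{"travel": [-18,-43.5,0],"delta_rot": [0,0,0],"fingers": -1},{"travel": [-18,-43.5,0],"delta_rot": [0,0,0],"fingers": -1},{"travel": [-18,-43.5,0],"delta_rot": [0,0,0],"fingers": -1},{"travel": [-18,-43.5,0],"delta_rot": [0,0,0],"fingers": -1},{"travel": [-18,-43.5,0],"delta_rot": [0,0,0],"fingers": -1},{"travel": [-18,-43.5,0],"delta_rot": [0,0,0],"fingers": -1},{"travel": [-18,-43.5,0],"delta_rot": [0,0,0],"fingers": -1},{"travel": [-18,-43.5,0],"delta_rot": [0,0,0],"fingers": -1},{"travel": [-18,-43.5,0],"delta_rot": [0,0,0],"fingers": -1},{"travel": [-18,-43.5,0],"delta_rot": [0,0,0],"fingers": -1},{"travel": [-18,-43.5,0],"delta_rot": [0,0,0],"fingers": -1},{"travel": [-18,-43.5,0],"delta_rot": [0,0,0],"fingers": -1},{"travel": [-18,-43.5,0],"delta_rot": [0,0,0],"fingers": -1},{"travel": [-18,-43.5,0],"delta_rot": [0,0,0],"fingers": -1},{"travel": [0,0,0],"delta_rot": [0,0,0],"fingers": -1}], grip_force=15)

```text
clock: 3.7
eef_pos: [462.8, -214.4, 223.8]
eef_rot: [3.141, -0.001, 3.139]
wrist_force: [0.2, 0.2, -0.6]
finger_gap: 93.8
```

Emit:
send_rows(plan=[{"travel": [-15.2,-40.6,0],"delta_rot": [0,0,0],"fingers": -1},{"travel": [0,0,40],"delta_rot": [0,0,0],"fingers": -1},{"travel": [0,0,40],"delta_rot": [0,0,0],"fingers": -1},{"travel": [0,0,40],"delta_rot": [0,0,0],"fingers": -1},{"travel": [0,0,0],"delta_rot": [0,0,0],"fingers": -1},{"travel": [0,0,0],"delta_rot": [0,0,0],"fingers": -1}])

```text
clock: 4.45
eef_pos: [478.4, -252.9, 106.2]
eef_rot: [-3.141, 0.002, -3.141]
wrist_force: [-0.4, 0.7, 0.3]
finger_gap: 94.2
```

Emit:
send_rows(plan=[{"travel": [0,-2,20],"delta_rot": [0,0,0],"fingers": -1},{"travel": [0,0,20],"delta_rot": [0,0,0],"fingers": -1},{"travel": [0,0,20],"delta_rot": [0,0,0],"fingers": -1},{"travel": [0,0,16],"delta_rot": [0,0,0],"fingers": -1},{"travel": [0,0,0],"delta_rot": [0,0,0],"fingers": -1},{"travel": [0,0,0],"delta_rot": [0,0,0],"fingers": 1},{"travel": [0,0,0],"delta_rot": [0,0,0],"fingers": 1},{"travel": [0,0,0],"delta_rot": [0,0,0],"fingers": 1},{"travel": [0,0,0],"delta_rot": [0,0,0],"fingers": 1},{"travel": [0,0,0],"delta_rot": [0,0,0],"fingers": 1},{"travel": [0,0,0],"delta_rot": [0,0,0],"fingers": 1},{"travel": [0,0,0],"delta_rot": [0,0,0],"fingers": 1},{"travel": [0,0,0],"delta_rot": [0,0,0],"fingers": 1}], grip_force=15)

```text
clock: 6.08
eef_pos: [477.9, -255.1, 28.9]
eef_rot: [-3.141, 0.0, 3.142]
wrist_force: [-1.7, 0.4, 5.6]
finger_gap: 64.3
```

Emit:
send_rows(plan=[{"travel": [0,0,-20],"delta_rot": [0,0,0],"fingers": 1},{"travel": [0,0,-40],"delta_rot": [0,0,0],"fingers": 1},{"travel": [0,0,-40],"delta_rot": [0,0,0],"fingers": 1},{"travel": [0,0,-40],"delta_rot": [0,0,0],"fingers": 1},{"travel": [0,0,0],"delta_rot": [0,0,0],"fingers": 1},{"travel": [0,0,0],"delta_rot": [0,0,0],"fingers": 1}])

```text
clock: 6.82
eef_pos: [477.4, -254.7, 167.4]
eef_rot: [3.141, -0.001, 3.141]
wrist_force: [-1.0, 0.3, -1.5]
finger_gap: 64.9
```

```bash
python3 - <<'E'
from h import *
print(manip.read_state()['finger_gap'],manip.read_state()['wrist_force'],manip.read_state()['eef_pos'])
c=snap('scene');W=cloud(c)
d=np.hypot(W[...,0]-478,W[...,1]+255); P=W[(d<90)&(W[...,2]>60)]; print(np.percentile(P[:,2],[0,5,50]))
I=c['color'][90:250,100:300,::-1]
cv2.imwrite('pics/lift.png',cv2.resize(I,None,fx=3,fy=3))
E
```

```text
64.87010413209907 [-1.03929737  0.34994536 -1.45388116] [ 477.35062339 -254.66508833  167.40627459]
[137.54507329 168.65047827 410.54165219]
```

View pics/lift.png

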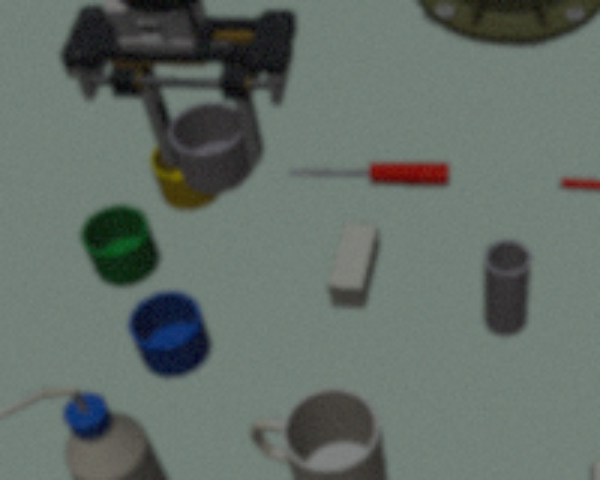

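The grey dish is held upright (crop 210,145) and the neighbours are untouched. Now I carry it to the big dish.

Emit:
send_rows(plan=[{"travel": [0,20,0],"delta_rot": [0,0,0],"fingers": 1},{"travel": [0,40,0],"delta_rot": [0,0,0],"fingers": 1},{"travel": [0,40,0],"delta_rot": [0,0,0],"fingers": 1},{"travel": [0,40,0],"delta_rot": [0,0,0],"fingers": 1},{"travel": [0,40,0],"delta_rot": [0,0,0],"fingers": 1},{"travel": [0,40,0],"delta_rot": [0,0,0],"fingers": 1},{"travel": [0,40,0],"delta_rot": [0,0,0],"fingers": 1},{"travel": [0,40,0],"delta_rot": [0,0,0],"fingers": 1},{"travel": [0,40,0],"delta_rot": [0,0,0],"fingers": 1},{"travel": [0,40,0],"delta_rot": [0,0,0],"fingers": 1},{"travel": [0,40,0],"delta_rot": [0,0,0],"fingers": 1},{"travel": [0,40,0],"delta_rot": [0,0,0],"fingers": 1},{"travel": [0,40,0],"delta_rot": [0,0,0],"fingers": 1},{"travel": [0,28,0],"delta_rot": [0,0,0],"fingers": 1},{"travel": [0,10,0],"delta_rot": [0,0,0],"fingers": 1},{"travel": [0,0,0],"delta_rot": [0,0,0],"fingers": 1},{"travel": [0,0,0],"delta_rot": [0,0,0],"fingers": 1},{"travel": [0,0,0],"delta_rot": [0,0,0],"fingers": 1}])

```text
clock: 9.12
eef_pos: [477.9, 282.3, 168.5]
eef_rot: [-3.142, 0.0, 3.14]
wrist_force: [0.4, 0.1, -1.3]
finger_gap: 64.8
```

Emit:
send_rows(plan=[{"travel": [0,0,30],"delta_rot": [0,0,0],"fingers": 1},{"travel": [0,0,30],"delta_rot": [0,0,0],"fingers": 1},{"travel": [0,0,30],"delta_rot": [0,0,0],"fingers": 1},{"travel": [0,0,20],"delta_rot": [0,0,0],"fingers": 1},{"travel": [0,0,10],"delta_rot": [0,0,0],"fingers": 1},{"travel": [0,0,5],"delta_rot": [0,0,0],"fingers": 1},{"travel": [0,0,5],"delta_rot": [0,0,0],"fingers": 1},{"travel": [0,0,3],"delta_rot": [0,0,0],"fingers": 1},{"travel": [0,0,0],"delta_rot": [0,0,0],"fingers": 1},{"travel": [0,0,0],"delta_rot": [0,0,0],"fingers": 1}])

```text
clock: 10.38
eef_pos: [477.9, 283.1, 35.7]
eef_rot: [3.141, 0.0, 3.141]
wrist_force: [0.2, 0.3, -1.3]
finger_gap: 64.7
```

Emit:
send_rows(plan=[{"travel": [0,0,1.5],"delta_rot": [0,0,0],"fingers": 1},{"travel": [0,0,1.5],"delta_rot": [0,0,0],"fingers": 1},{"travel": [0,0,0.5],"delta_rot": [0,0,0],"fingers": 1},{"travel": [0,0,0],"delta_rot": [0,0,0],"fingers": 1}])

```text
clock: 10.88
eef_pos: [477.8, 283.1, 31.9]
eef_rot: [-3.142, 0.0, 3.142]
wrist_force: [-0.5, 1.0, -1.2]
finger_gap: 64.6
```

Emit:
send_rows(plan=[{"travel": [0,0,1],"delta_rot": [0,0,0],"fingers": 1},{"travel": [0,0,0],"delta_rot": [0,0,0],"fingers": 1}])

```text
clock: 11.12
eef_pos: [477.9, 283.2, 31.8]
eef_rot: [3.142, 0.0, -3.141]
wrist_force: [-5.1, -2.5, 10.9]
finger_gap: 64.8
```

Contact with the floor (10.9 N up). I release with a partial opening and then rise.

Emit:
send_rows(plan=[{"travel": [0,0,-0.5],"delta_rot": [0,0,0],"fingers": -0.7},{"travel": [0,0,0],"delta_rot": [0,0,0],"fingers": -0.7},{"travel": [0,0,0],"delta_rot": [0,0,0],"fingers": -0.7},{"travel": [0,0,0],"delta_rot": [0,0,0],"fingers": -0.7},{"travel": [0,0,-10],"delta_rot": [0,0,0],"fingers": -0.7},{"travel": [0,0,-30],"delta_rot": [0,0,0],"fingers": -0.7},{"travel": [0,0,-40],"delta_rot": [0,0,0],"fingers": -0.7},{"travel": [0,0,-50],"delta_rot": [0,0,0],"fingers": -0.7},{"travel": [0,0,-50],"delta_rot": [0,0,0],"fingers": -0.7},{"travel": [-28.5,-54,0],"delta_rot": [0,0,0],"fingers": -0.7},{"travel": [-28.5,-54,0],"delta_rot": [0,0,0],"fingers": -0.7},{"travel": [0,-54,0],"delta_rot": [0,0,0],"fingers": -0.7},{"travel": [0,-54,0],"delta_rot": [0,0,0],"fingers": -0.7},{"travel": [0,-54,0],"delta_rot": [0,0,0],"fingers": -0.7},{"travel": [0,0,0],"delta_rot": [0,0,0],"fingers": -0.7},{"travel": [0,0,0],"delta_rot": [0,0,0],"fingers": -0.7}])

```text
clock: 13.12
eef_pos: [534.8, 13.5, 211.9]
eef_rot: [3.141, 0.001, 3.141]
wrist_force: [-0.1, -0.3, 0.5]
finger_gap: 79.8
```

```bash
python3 - <<'E'
from h import *
for n in('top','scene'):
    c=snap(n,'p_'+n+'.png');W=cloud(c)
    for k,(xy,R,H) in dict(big=((477,283),75,55),mid=((478,283),33,53),beaker=S['beaker']).items():
        W2=W.copy()
        if k=='big': W2[np.hypot(W[...,0]-477,W[...,1]-283)<60]=np.nan
        print(n,k,rim(W2,xy,R,H))
    if n=='scene': cv2.imwrite('pics/placed.png',cv2.resize(c['color'][90:270,220:460,::-1],None,fx=3,fy=3))
E
```

```text
top big (array([477.9, 282.6]), 400, np.float64(51.8), np.float64(1.2))
top mid (array([478.3, 282.4]), 184, np.float64(49.9), np.float64(1.2))
top beaker (array([533.8,  10.7]), 12, np.float64(92.6), np.float64(0.8))
scene big (array([476.8, 282.9]), 322, np.float64(52.6), np.float64(1.3))
scene mid (array([477.2, 282.7]), 142, np.float64(50.5), np.float64(1.4))
scene beaker (array([533.3,  10.7]), 87, np.float64(92.9), np.float64(1.2))
```

View pics/placed.png

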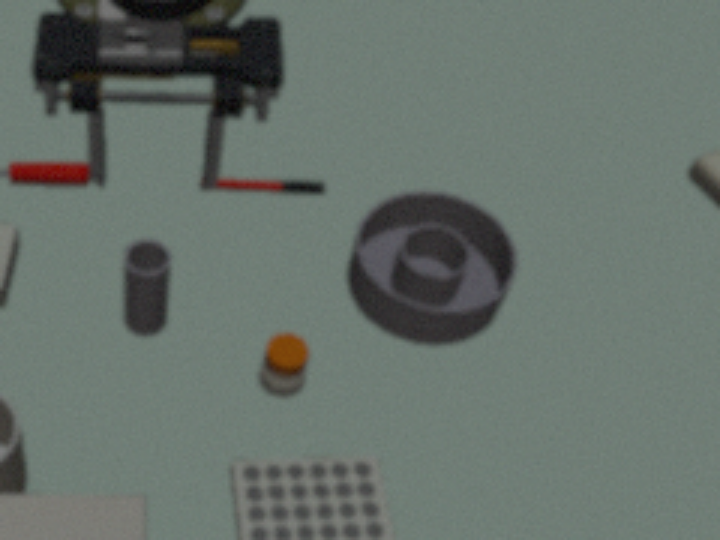

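The medium dish stands centred on the floor of the big dish (placed.png 430,265). Next is the beaker.

Emit:
send_rows(plan=[{"travel": [1,-2.5,20],"delta_rot": [0,0,0],"fingers": -0.7},{"travel": [0,0,36],"delta_rot": [0,0,0],"fingers": -0.7},{"travel": [0,0,20],"delta_rot": [0,0,0],"fingers": -0.7},{"travel": [0,0,20],"delta_rot": [0,0,0],"fingers": -0.7},{"travel": [0,0,20],"delta_rot": [0,0,0],"fingers": -0.7},{"travel": [0,0,20],"delta_rot": [0,0,0],"fingers": -0.7},{"travel": [0,0,0],"delta_rot": [0,0,0],"fingers": -0.7},{"travel": [0,0,0],"delta_rot": [0,0,0],"fingers": 1},{"travel": [0,0,0],"delta_rot": [0,0,0],"fingers": 1},{"travel": [0,0,0],"delta_rot": [0,0,0],"fingers": 1},{"travel": [0,0,0],"delta_rot": [0,0,0],"fingers": 1},{"travel": [0,0,0],"delta_rot": [0,0,0],"fingers": 1},{"travel": [0,0,0],"delta_rot": [0,0,0],"fingers": 1},{"travel": [0,0,0],"delta_rot": [0,0,0],"fingers": 1}], grip_force=12)

```text
clock: 14.98
eef_pos: [533.9, 10.6, 75.7]
eef_rot: [3.142, 0.0, 3.141]
wrist_force: [-0.3, 0.5, 4.1]
finger_gap: 42.5
```

Emit:
send_rows(plan=[{"travel": [0,0,0],"delta_rot": [0,0,0],"fingers": 1},{"travel": [0,0,0],"delta_rot": [0,0,0],"fingers": 1},{"travel": [0,0,-20],"delta_rot": [0,0,0],"fingers": 1},{"travel": [0,0,-40],"delta_rot": [0,0,0],"fingers": 1},{"travel": [0,0,-40],"delta_rot": [0,0,0],"fingers": 1},{"travel": [0,0,-20],"delta_rot": [0,0,0],"fingers": 1},{"travel": [7,34,0],"delta_rot": [0,0,0],"fingers": 1},{"travel": [7,34,0],"delta_rot": [0,0,0],"fingers": 1},{"travel": [7,34,0],"delta_rot": [0,0,0],"fingers": 1},{"travel": [7,34,0],"delta_rot": [0,0,0],"fingers": 1},{"travel": [7,34,0],"delta_rot": [0,0,0],"fingers": 1},{"travel": [7,34,0],"delta_rot": [0,0,0],"fingers": 1},{"travel": [7,34,0],"delta_rot": [0,0,0],"fingers": 1},{"travel": [7,24,0],"delta_rot": [0,0,0],"fingers": 1},{"travel": [0,10,0],"delta_rot": [0,0,0],"fingers": 1},{"travel": [0,0,0],"delta_rot": [0,0,0],"fingers": 1},{"travel": [0,0,0],"delta_rot": [0,0,0],"fingers": 1},{"travel": [0,0,0],"delta_rot": [0,0,0],"fingers": 1}])

```text
clock: 17.23
eef_pos: [478.1, 281.9, 195.5]
eef_rot: [-3.142, 0.0, 3.141]
wrist_force: [-0.1, 1.2, -0.9]
finger_gap: 42.2
```

```bash
python3 - <<'E'
from h import *
s=manip.read_state();print(s['finger_gap'],s['eef_pos'])
c=snap('scene');W=cloud(c)
for k,(xy,R,H) in dict(big=((477,283),75,55),mid=((478,283),33,53),beaker=((478,283),21,217)).items(): print(k,rim(W,xy,R,H,12 if k=='beaker' else 5))
d=np.hypot(W[...,0]-478,W[...,1]-283)
for lo,hi in((125,145),(150,175)):
    P=W[(d<26)&(W[...,2]>lo)&(W[...,2]<hi)]; s=least_squares(lambda q:np.hypot(P[:,0]-q[0],P[:,1]-q[1])-21,(478,283),loss='soft_l1');print(lo,len(P),s.x,np.std(s.fun))
cv2.imwrite('pics/carry.png',cv2.resize(c['color'][60:240,260:460,::-1],None,fx=3,fy=3))
E
```

```text
42.21753834033643 [478.08431786 281.87310959 195.45461177]
big (array([476.7, 282.8]), 312, np.float64(53.5), np.float64(19.2))
mid (array([477.4, 282.5]), 113, np.float64(52.0), np.float64(1.5))
beaker (array([477.9, 281.5]), 233, np.float64(213.9), np.float64(5.5))
125 85 [475.38119358 282.04913806] 0.9689898122877215
150 113 [475.44768193 281.76773352] 0.9441942765426687
```

View pics/carry.png

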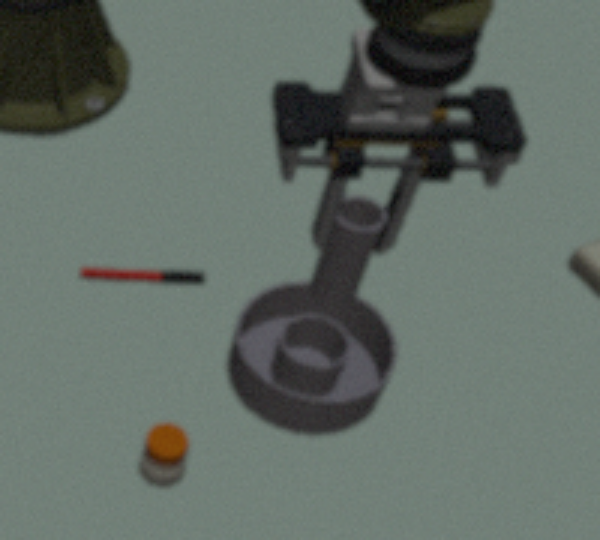

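Emit:
send_rows(plan=[{"travel": [0,0.5,25],"delta_rot": [0,0,0],"fingers": 1},{"travel": [0,0,25],"delta_rot": [0,0,0],"fingers": 1},{"travel": [0,0,15],"delta_rot": [0,0,0],"fingers": 1},{"travel": [0,0,10],"delta_rot": [0,0,0],"fingers": 1},{"travel": [0,0,10],"delta_rot": [0,0,0],"fingers": 1},{"travel": [0,0,10],"delta_rot": [0,0,0],"fingers": 1},{"travel": [0,0,8],"delta_rot": [0,0,0],"fingers": 1},{"travel": [0,0,5],"delta_rot": [0,0,0],"fingers": 1},{"travel": [0,0,2],"delta_rot": [0,0,0],"fingers": 1},{"travel": [0,0,1],"delta_rot": [0,0,0],"fingers": 1},{"travel": [0,0,0],"delta_rot": [0,0,0],"fingers": 1},{"travel": [0,0,0],"delta_rot": [0,0,0],"fingers": 1}])

```text
clock: 18.77
eef_pos: [477.9, 283.1, 84.7]
eef_rot: [3.141, 0.0, 3.141]
wrist_force: [0.8, 0.4, -0.9]
finger_gap: 42.2
```

Emit:
send_rows(plan=[{"travel": [0,0,1.5],"delta_rot": [0,0,0],"fingers": 1},{"travel": [0,0,1],"delta_rot": [0,0,0],"fingers": 1},{"travel": [0,0,1],"delta_rot": [0,0,0],"fingers": 1},{"travel": [0,0,0],"delta_rot": [0,0,0],"fingers": 1}])

```text
clock: 19.27
eef_pos: [478.0, 283.1, 81.7]
eef_rot: [3.141, 0.001, 3.142]
wrist_force: [-2.7, -2.2, 7.5]
finger_gap: 42.5
```

Contact at exactly the expected height (81.7). I release, rise and move clear.

Emit:
send_rows(plan=[{"travel": [0,0,-0.3],"delta_rot": [0,0,0],"fingers": -0.5},{"travel": [0,0,0],"delta_rot": [0,0,0],"fingers": -0.5},{"travel": [0,0,0],"delta_rot": [0,0,0],"fingers": -0.5},{"travel": [0,0,0],"delta_rot": [0,0,0],"fingers": -0.5},{"travel": [0,0,-10],"delta_rot": [0,0,0],"fingers": -0.5},{"travel": [0,0,-30],"delta_rot": [0,0,0],"fingers": -0.5},{"travel": [0,0,-40],"delta_rot": [0,0,0],"fingers": -0.5},{"travel": [0,0,-50],"delta_rot": [0,0,0],"fingers": -0.5},{"travel": [0,-50,0],"delta_rot": [0,0,0],"fingers": -0.5},{"travel": [0,-50,0],"delta_rot": [0,0,0],"fingers": -0.5},{"travel": [0,-50,0],"delta_rot": [0,0,0],"fingers": -0.5},{"travel": [0,-50,0],"delta_rot": [0,0,0],"fingers": -0.5},{"travel": [0,0,0],"delta_rot": [0,0,0],"fingers": -0.5},{"travel": [0,0,0],"delta_rot": [0,0,0],"fingers": -0.5}])

```text
clock: 21.02
eef_pos: [477.9, 83.4, 211.8]
eef_rot: [3.141, 0.001, 3.141]
wrist_force: [0.3, -0.2, 0.4]
finger_gap: 70.8
```

```bash
python3 - <<'E'
from h import *
print(manip.read_state()['eef_pos'],manip.read_state()['wrist_force'])
for n in('top','scene'):
    c=snap(n);W=cloud(c); r=np.hypot(W[...,0]-477.5,W[...,1]-282.6)
    for k,xy,R,H,lo in(('big',(477,283),75,55,60),('mid',(478,283),33,53,27),('beaker',(478,283),21,101,0)):
        W2=W.copy(); W2[r<lo]=np.nan; print(n,k,rim(W2,xy,R,H))
    if n=='scene': cv2.imwrite('pics/end.png',cv2.resize(c['color'][90:290,200:460,::-1],None,fx=3,fy=3))
    for o in ['reagent_jar','slide_box','marker','screwdriver','crystal_tray','mug','wash_bottle']:
        for d in tip_of(o,n)[:1]: print(o,tow(c,d['at']).round())
E
```

```text
[477.89396569  83.40437359 211.78078332] [ 0.26984488 -0.16907466  0.39689219]
top big (array([478.4, 283.2]), 24, np.float64(52.5), np.float64(1.1))
top mid (None, 0)
top beaker (None, 0)
reagent_jar [597. 141.   1.]
slide_box [ 490. -141.    2.]
marker [357. 126.   0.]
screwdriver [ 357. -141.    1.]
crystal_tray [734. 160.  -1.]
wash_bottle [ 751. -300.    1.]
scene big (array([476.8, 282.9]), 310, np.float64(52.7), np.float64(1.3))
scene mid (array([477. , 282.8]), 99, np.float64(51.0), np.float64(1.3))
scene beaker (array([476.9, 282.7]), 94, np.float64(98.5), np.float64(1.3))
reagent_jar [598. 138.   1.]
slide_box [474. 279.   3.]
marker [359. 125.   2.]
screwdriver [ 354. -137.   -1.]
crystal_tray [725. 154.  -1.]
mug [ 714. -127.   -1.]
wash_bottle [ 752. -297.   -3.]
```

View pics/end.png

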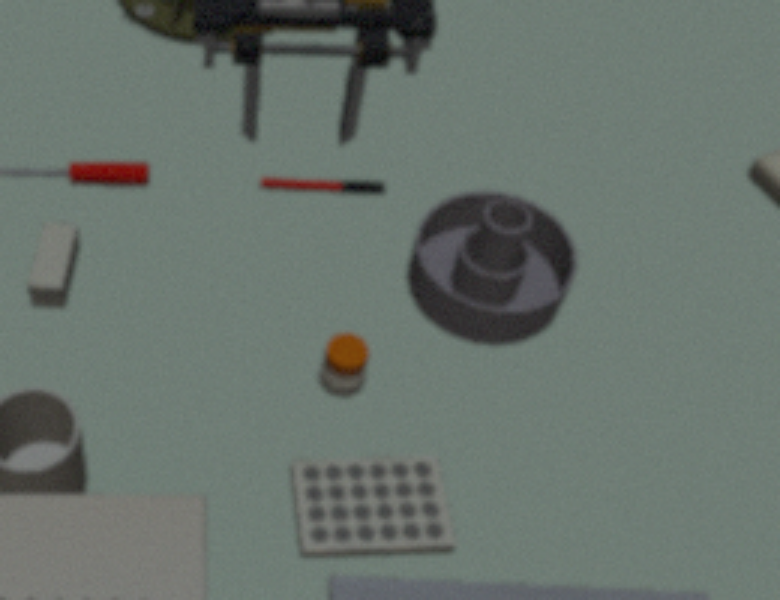

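The nest stands upright and concentric (end.png 490,265). The gripper is clear and the bystanders are where they were, so I hand it in.

```bash
python3 -c "
from cell import manip; print(manip.sign_off())"
```

```text
the job is handed in; nothing more can be done
None
```

The nest is made and handed in at about 21 s of robot time. The grey medium dish stands in the big dish and the tall beaker stands in the medium dish. Each was lowered until the wrist felt the floor and only then released; the blue, green and yellow look-alikes were left alone.

**Final checks (scene camera):**
- **Position:** the three rims are concentric to within 0.3 mm, at about (477, 283), and the big dish has not moved from where it stood.
- **Seating:** the beaker rim read 98.5 mm and the medium rim 51.0 mm. Allowing for the camera reading about 2–2.5 mm low, that matches the 101 mm and 53 mm expected when each vessel is on its floor.
- **Gripper:** it is about 200 mm to one side, about 210 mm above the bench, and touching nothing.
- **Bystanders:** all were found within a few mm of where they stood, apart from the two readings below.

**Checks that failed or disagreed:**
- The top camera could not confirm the nest: it gave no rim reading for the medium dish or the beaker, most likely because the arm was in the way. It also missed the mug, which the scene camera found in place.
- In the scene camera, the network's best guess for the slide box was the nest, which is a false detection. The top camera and the picture both show the box in its place.

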